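# Load the coil winder

## Task

Thread the copper-wound bobbin onto the coil winder's horizontal rod and slide it right up to the wooden back plate. Then fit the red end cap fully home over the end of the rod so that the bobbin cannot come off, and let go of both. Leave the green-wound bobbin where it stands.

Things in the scene. Friction and masses are not known exactly. Their poses are not given: they have to be found in the camera images.
- copper_bobbin: Copper-wound bobbin with beige square flanges, about 0.12 kg: 34 mm long (own x, along its hole), 54 x 54 mm over the flanges, winding 52 x 52 mm. A square hole 30 x 30 mm runs right through along x. Origin at its centre, 27 mm above the tiles as it stands; z up. Either way round will do. Grip it from above across its y. Hanging on the rod, its origin is 11 mm below the rod's axis.
- end_cap: Red plastic end cap, about 0.06 kg: a block 40 (own x) x 44 x 44 mm. A blind square hole 28 x 28 mm, 34 mm deep, opens in the middle of its -x face, marked by a black rim; +x end closed. Origin at its centre, 22 mm above the tiles as it stands; z up. Grip it across its y. Home on the rod: its x points as the rod's x, origin 14 mm inside the tip and, hanging, 10 mm below the rod's axis.
- rod_tip (a point): Centre of the free end of the winder's level square steel rod, 8 x 8 mm, 105 mm above the tiles. x points out along the rod, z up. The oak back plate (66 mm wide, top 22 mm above the rod's axis) is at x = -95 mm, a grey gearbox no taller behind it; below is a 14 mm base board. Bobbin against the plate: its origin at x = -78 mm. Parts let go hang by the top of their hole. Fixed.
- green_bobbin: Green-wound bobbin, not wanted, to be left alone: same shape as the other (34 x 54 x 54 mm, origin at its centre, 27 mm up, x along its hole). Only the winder, the bobbins and the cap stand 0.40 to 0.66 m ahead of the robot within 0.38 m to either side; other desk things around are below 170 mm.
Things that resemble listed ones, but are neither listed nor needed, are in the scene too. Leave any blue or purple look-alike of the copper_bobbin alone.

How it is judged:
By the outcome, as a careful person would: the job done as asked, in the order asked, and still so for the second after the job is handed in, with the robot touching nothing.
It also fails if it takes over 58 s, if anything falls off the work surface, if the arm or the gripper's body presses on something with over 40 N, if the wrist force passes 120 N, or if a joint passes its speed limit or range.

## Robot

A 7-joint arm with a two-finger parallel gripper is mounted at the origin on the work surface. World frame = base frame: x ahead of the robot, y to its left, z up, the work surface at z = 0. Lengths are in mm, angles in rad, forces in N, time in s.
With the tool pointing down it reaches from about 425 to 925 mm from the base axis. Payload 6.8 kg.
Tool frame: the origin (TCP) lies on the front face of the gripper's body, between the roots of the fingers; the fingertips stand 80 mm ahead of it and the grasp point (between the pads) lies 61 mm ahead of it (ctrl.grasp_offset is the distance from the TCP to the grasp point, in mm); z points along the fingers, y is the direction in which the jaws open and shut (so a half turn about z gives the same grasp; the last joint's range is limited). The gripper opens to 88 mm and grips with 3 to 60 N. Pads are 20 mm wide; open, the fingers measure 115 mm over their backs; the gripper's body (75 mm by 178 mm) begins 61 mm behind the grasp point.
Start: joints at [-1.401, 0.477, 0.022, 1.555, -0.011, 1.109, -0.083], TCP at [185.109, 649.138, 302.664] pointing down, gripper open.
Joint ranges: [-2.96, 2.96], [-0.34, 2.1], [-1.41, 1.46], [0.24, 2.44], [-1.37, 4.51], [0.17, 1.92], [-2.96, 2.96]. Speed limits (rad/s): [2.39, 2.39, 3.14, 3.14, 3.14, 3.14, 3.14].

## Interface

Orientations are given as [roll, pitch, yaw] about the fixed x, y, z axes, in that order (R = Rz(yaw) Ry(pitch) Rx(roll)).
In Python, from rig import ctrl gives the robot as it stands. The module is installed in compiled form; this text tells all that it offers.
- The arm moves only by the shell command python3 -m creep 'ROWS' [OPENING]. ROWS is a JSON object of lists of equal length, an entry for each row: "slide": the shift along the tool's x, y, z in mm, a list of three; "angular": the turn, a rotation vector about the tool's x, y, z in degrees, a list of three. In form: {"slide": [[x, y, z], ...], "angular": [[wx, wy, wz], ...]}. A call has 1 to 8 rows; each row is the pose to reach, as a shift and turn from the pose commanded when the call began, along the tool's axes at that moment; what a row does not reach only later rows make up. A row lasts 1/10 s, in which the tool goes at most 50 mm and 8.59 degrees, less where a joint would pass 70% of its speed; a pose out of reach is approached as far as the arm can. A call with a gripper value outside its range is refused whole. OPENING is the finger opening in mm, from 0 to 87.8, set as the call begins (- or left out, the last holds). The fingers move at their own pace and stop on an object; the grip force is fixed at half the most. Time passes only in rows, so rows that repeat a pose let the fingers close. It gives the time, the measured TCP pose, the force and the opening at its end, in the units of the state.
- ctrl.sense(): the state, without advancing time (a new reading comes with each control period).
- ctrl.snapshot(name): name is "side" or "top"; returns a dict with "pixels" (384x512x3 uint8, red, green, blue), "depth" (384x512 float32, mm along the optical axis (not along the pixel's ray), 0 where there is no reading), "camera_matrix" (3x3 intrinsics, pixels), "R" (3x3) and "t" (3): a world point X has camera coordinates R X + t. Camera axes: x right, y down, z forward; pixel columns grow to the right and rows downward; lengths in mm; the calibration is good to about 2 mm. A picture is of the moment at which its call begins.
- ctrl.job_done(): hands the job in, once; it reports no verdict.
Trained networks look in the newest picture that a camera, given by its name, has taken for a name from the list of things; names that differ only in an ending like _2 or _b are one class to them, and where a whole thing is asked for, a point or a joint stands for the part that bears it (a point fixed in the world has none). Each returns a list of dicts, best first, with "confidence" (0 to 1); they miss things now and then, are a little off and sometimes report something else, mostly with a low value. They report only what shows in the picture. A call takes as long as a camera call. They do not tell look-alikes from the thing itself.
- ctrl.recognise(camera, query): "bbox" ([left, top, right, bottom] in pixels, round what is visible of it).
- ctrl.silhouettes(camera, query): "mask" (384x512 bool, what is visible of it) and "bbox" ([left, top, right, bottom] in pixels, round what is visible of it).
- ctrl.pinpoint(camera, query): "at" ([column, row] in pixels: a listed point, or the origin of a listed thing).
The state is a dict: "time": time; "joint_positions": joint angles; "joint_vel": joint speeds; "tau": joint torques, N m; "tcp_pos": TCP position; "ee_rot": TCP orientation; "ft_force": force on the tool from outside, world axes, zero at the start; "ft_torque": the same for the moment, N m; "finger_gap": finger opening in mm.
Only numpy, scipy, OpenCV 4.12 (cv2) and the standard library are available. Lean on these libraries where they do the work, as an engineer would, in place of code of your own. Each camera call takes 0.05 s, during which the arm holds its last target.

## Working session

There is one attempt and no reset: what is moved stays moved. The work goes in short steps, Python scripts to look and compute and a shell command to move; the robot and the scene stay as the last step left them, time stands still between calls to the robot, and variables do not carry over. Pictures are saved under pics/ and viewed, and the job is handed in when it is done.

```bash
mkdir -p pics; cat > h.py <<'E'
import numpy as np, cv2
from rig import ctrl
def snap(c,name):
    s=ctrl.snapshot(c); cv2.imwrite(f'pics/{name}.png',s['pixels'][:,:,::-1]); np.savez(f'pics/{c}.npz',**s); return s
def world(s,u,v,d=None):
    if d is None: d=s['depth'][int(round(v)),int(round(u))]
    K=np.array(s['camera_matrix']); p=np.linalg.inv(K)@np.array([u,v,1.])*d
    return np.array(s['R']).T@(p-np.array(s['t']))
def cloud(s):
    K=np.array(s['camera_matrix']); d=s['depth']; v,u=np.mgrid[:384,:512]
    P=np.stack([(u-K[0,2])/K[0,0]*d,(v-K[1,2])/K[1,1]*d,d],-1)
    return (P-np.array(s['t']))@np.array(s['R'])
E
python3 - <<'E'
from h import *
np.set_printoptions(precision=1,suppress=True)
st=ctrl.sense(); print(st['tcp_pos'],st['ee_rot'],st['finger_gap'],st['time'])
for c in ('top','side'):
    s=snap(c,c+'0'); print(c,-np.array(s['R']).T@s['t'],np.array(s['R'])[2])
    for q in ('copper_bobbin','end_cap','green_bobbin'):
        for r in ctrl.recognise(c,q): 
            b=r['bbox'];u,v=(b[0]+b[2])/2,(b[1]+b[3])/2
            print(q,r['confidence'],np.array(b),world(s,u,v))
    for r in ctrl.pinpoint(c,'rod_tip'): print('tip',r['confidence'],np.array(r['at']),world(s,*r['at']))
E
```

```text
[185.  648.7 301.7] [-3.1  0.   2.9] 87.70527019341671 0.0
top [ 352.7  -73.3 1154. ] [ 0.1 -0.  -1. ]
copper_bobbin 0.88 [358.9 149.1 381.  174.8] [ 565.3 -368.    49.7]
copper_bobbin 0.75 [326.  231.5 347.8 258.6] [ 358.6 -274.5   50. ]
copper_bobbin 0.71 [330.5 180.5 357.7 203.2] [ 490.1 -298.2   52.9]
copper_bobbin 0.63 [308.9 145.3 327.3 165.8] [ 585.1 -237.7   47.9]
end_cap 0.7 [280.  196.9 304.5 218.9] [ 453.5 -168.    43.5]
green_bobbin 0.54 [230.7 154.5 252.7 174.9] [564.6 -43.3  53.4]
tip 0.64 [156.4 197.7] [478.6 158.3 110.8]
side [ 231.9 -646.6  878.5] [ 0.2  0.6 -0.8]
copper_bobbin 0.86 [233.3 270.9 262.2 305.9] [ 363.2 -292.6   51.6]
copper_bobbin 0.75 [340.1 270.5 364.4 302.9] [ 563.9 -377.    53.1]
copper_bobbin 0.71 [315.5 219.4 346.9 250.6] [ 586.4 -248.9   52. ]
copper_bobbin 0.69 [287.6 257.6 316.  289.1] [ 481.6 -307.6   52.8]
end_cap 0.68 [247.9 224.7 281.4 250. ] [ 447.6 -190.2   44.7]
green_bobbin 0.84 [272.  162.8 294.2 193.5] [557.3 -57.5  54.4]
tip 0.59 [222.4 116. ] [481.5 159.8 106. ]
```

View pics/top0.png

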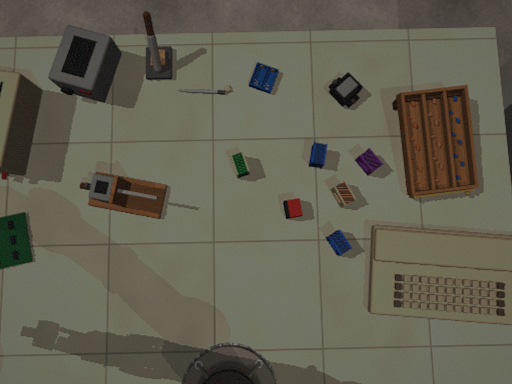

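View pics/side0.png

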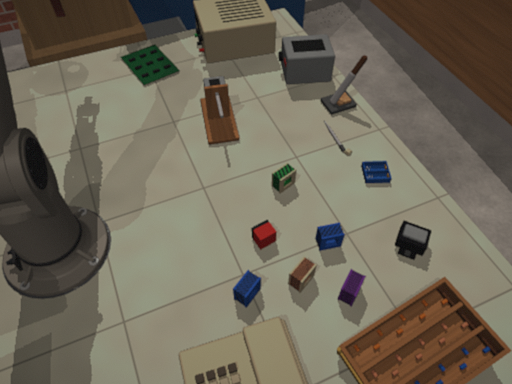

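```bash
python3 - <<'E'
import cv2,numpy as np
a=cv2.imread('pics/top0.png')[135:265,270:390]; b=cv2.imread('pics/side0.png')[210:315,225:375]
cv2.imwrite('pics/crop0.png',np.hstack([cv2.resize(a,(400,433)),cv2.resize(b,(400,280)) if 0 else cv2.copyMakeBorder(cv2.resize(b,(400,280)),0,153,0,0,0)]))
E
```

```text
(no output)
```

View pics/crop0.png

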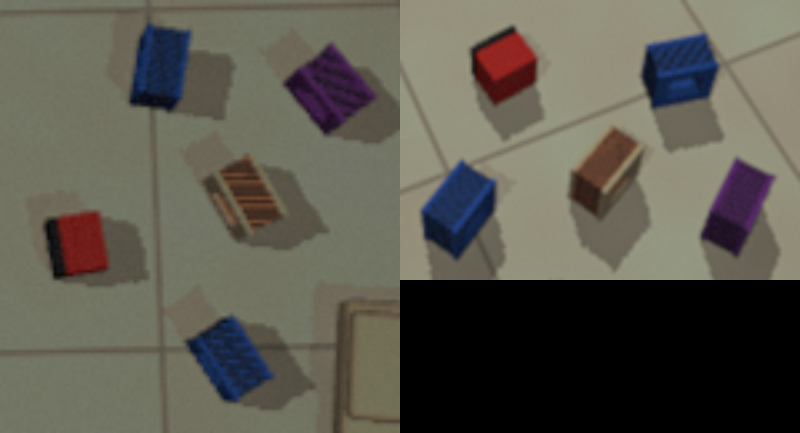

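Candidates at top-view pixels: beige/brown (343,193), blue (318,155) and (339,243), purple (369,161). The copper one is (343,193): beige flanges with brown-orange winding. The enlarged crop confirms it, and the side view shows it at (302,274). The cap is at (293,208) with its black rim facing left, and the rod tip is near (156,198).

```bash
python3 - <<'E'
from h import *
np.set_printoptions(precision=1,suppress=True)
C={}
for c in ('top','side'):
    s=dict(np.load(f'pics/{c}.npz')); P=cloud(s); C[c]=P; ok=s['depth']>0
    for n,x,y,h in (('bob',485,-300,54),('cap',452,-172,44)):
        m=ok&(abs(P[...,0]-x)<60)&(abs(P[...,1]-y)<50)&(P[...,2]>h-7)&(P[...,2]<h+12)
        q=P[m][:,:2].astype(np.float32); print(c,n,len(q),'rect',cv2.minAreaRect(q),'mean',q.mean(0),np.median(P[m][:,2]))
        m=ok&(abs(P[...,0]-x)<60)&(abs(P[...,1]-y)<50)&(P[...,2]>8)&(P[...,2]<h+12)
        q=P[m][:,:2].astype(np.float32); print('   all',cv2.minAreaRect(q))
    # rod
    m=ok&(abs(P[...,0]-490)<90)&(P[...,1]>140)&(P[...,1]<330)&(P[...,2]>85)
    q=P[m]; print(c,'winder',len(q)); print(q[np.argsort(q[:,1])][::max(1,len(q)//45)])
    px=np.argwhere(m); print(px.min(0),px.max(0))
for c,b in (('top',(80,165,220,230)),('side',(190,70,250,175))):
    im=cv2.imread(f'pics/{c}0.png')[b[1]:b[3],b[0]:b[2]]; cv2.imwrite(f'pics/w_{c}.png',cv2.resize(im,None,fx=5,fy=5,interpolation=2))
E
```

```text
top bob 296 rect ((488.8351135253906, -300.0139465332031), (52.6432991027832, 35.27053451538086), 26.040409088134766) mean [ 488.6 -300.1] 51.955392651425285
   all ((488.8686218261719, -300.0237121582031), (53.29208755493164, 34.99668502807617), 27.227581024169922)
top cap 281 rect ((455.1878662109375, -170.70921325683594), (43.905391693115234, 40.16982650756836), 8.472946166992188) mean [ 454.9 -170.6] 43.11675213710898
   all ((463.7117919921875, -167.08770751953125), (62.35575866699219, 44.39133071899414), 9.03445053100586)
top winder 949
[[483.5 158.4 103.8]
 [481.  169.8 106.2]
 [483.8 184.3 105.3]
 [491.  198.  107.9]
 [487.  210.9 103.9]
 [494.1 224.4 107.1]
 [494.4 238.7 106.8]
 [525.4 245.7 125. ]
 [519.1 247.1  88.3]
 [497.1 248.3 106.6]
 [511.2 249.9 125.6]
 [500.1 251.3 120.2]
 [495.6 252.6 100.4]
 [489.9 254.   87.7]
 [482.7 254.9 107.5]
 [506.3 256.1 127.7]
 [472.6 257.5 113.8]
 [494.7 258.6 126.4]
 [473.7 260.7 125.8]
 [487.8 263.2 126.3]
 [530.1 265.9 113.6]
 [530.3 268.5 112.9]
 [499.3 270.6 111.5]
 [515.8 272.7 113.5]
 [511.1 275.  113.4]
 [491.8 276.3 115.2]
 [487
[... 1315 characters left out ...]
  97.9]
 [506.9 250.9 119. ]
 [507.8 251.5  90.2]
 [495.8 252.  121.7]
 [507.8 252.4  85.8]
 [511.7 252.9  94.8]
 [470.8 253.6 125.2]
 [487.4 254.3 115.9]
 [485.2 255.2 119.3]
 [494.3 255.6  87.9]
 [500.1 255.9 120.8]
 [494.3 256.4 118.9]
 [483.1 256.8  90.8]
 [470.1 257.6 105.1]
 [471.3 258.   86.7]
 [468.7 258.7  87. ]
 [490.3 259.9 124.4]
 [473.9 262.8 124.2]
 [526.7 273.4 113.2]
 [513.7 278.5 113.6]
 [535.4 280.7 112.1]
 [480.2 284.  113.3]
 [525.3 286.1 111.3]
 [499.5 288.1 114.5]
 [518.4 291.1 113.4]
 [516.5 293.5 115.7]
 [481.7 296.3 114.2]
 [500.2 298.5 113.7]
 [513.1 300.9 114.9]
 [499.1 303.7 113.8]
 [512.1 306.5 114.7]
 [519.2 309.7 113.7]
 [505.4 313.5 111.7]]
[ 76 204] [118 228]
```

View pics/w_top.png

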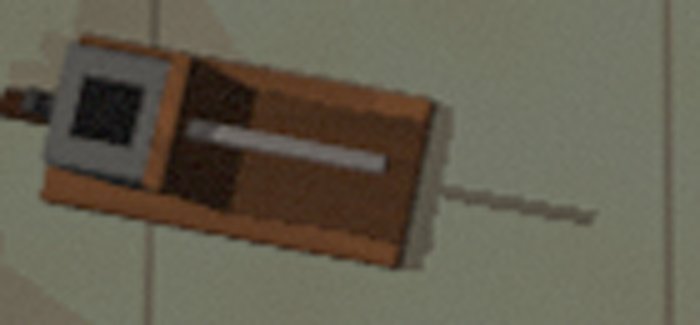

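View pics/w_side.png

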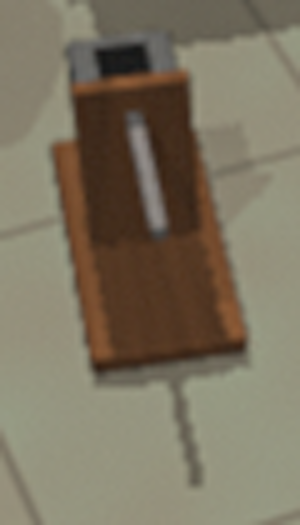

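```bash
python3 - <<'E'
from h import *
np.set_printoptions(precision=2,suppress=True)
for c in ('top','side'):
    s=dict(np.load(f'pics/{c}.npz')); P=cloud(s); ok=s['depth']>0
    m=ok&(abs(P[...,0]-488)<30)&(P[...,1]>140)&(P[...,1]<238)&(P[...,2]>92)
    q=P[m]; l=cv2.fitLine(q[:,:2].astype(np.float32),cv2.DIST_HUBER,0,.01,.01).ravel()
    print(c,len(q),l,np.degrees(np.arctan2(-abs(l[1]),-abs(l[0]) )),q[:,1].min(),np.median(q[:,2]), 'x at y160',l[2]+(160-l[3])*l[0]/l[1])
    # plate front face (z 118..128) corners: top points
    m=ok&(abs(P[...,0]-495)<60)&(P[...,1]>235)&(P[...,1]<280)&(P[...,2]>122)&(P[...,2]<135)
    q=P[m][:,:2].astype(np.float32); print('plate',len(q),cv2.minAreaRect(q),cv2.fitLine(q,cv2.DIST_HUBER,0,.01,.01).ravel())
    # base board top
    m=ok&(abs(P[...,0]-490)<90)&(P[...,1]>100)&(P[...,1]<340)&(P[...,2]>9)&(P[...,2]<19)
    q=P[m][:,:2].astype(np.float32); print('base',len(q),cv2.minAreaRect(q))
st=ctrl.sense(); print(st['tcp_pos'],st['ee_rot'])
E
```

```text
top 126 [  0.21   0.98 488.43 197.8 ] -102.05793 158.4287542815378 107.73250817979013 x at y160 480.35706
plate 123 ((500.7342529296875, 255.5834197998047), (10.63305950164795, 65.54047393798828), 79.01024627685547) [  0.98  -0.21 499.98 255.84]
base 1312 ((500.541015625, 254.2271728515625), (188.1938934326172, 90.10261535644531), 78.00179290771484)
side 73 [  0.21   0.98 487.03 195.2 ] -102.045975 158.93536384151602 107.77774314697717 x at y160 479.5163
plate 77 ((499.41583251953125, 255.6863250732422), (13.704073905944824, 64.25128173828125), 80.45628356933594) [  0.98  -0.21 498.07 255.11]
base 879 ((499.5967102050781, 252.73944091796875), (187.15121459960938, 89.80338287353516), 77.87881469726562)
[185.11 649.1  302.61] [-3.14 -0.    2.86]
```

```bash
cat >> h.py <<'E'
from scipy.spatial.transform import Rotation as Ro
def plan(xyz,jaw):
    """target grasp point xyz, jaw axis angle deg (tool y)"""
    st=ctrl.sense(); R=Ro.from_euler('xyz',st['ee_rot']); p=np.array(st['tcp_pos'])
    T=Ro.from_euler('xyz',[np.pi,0,np.radians(jaw+90)]); tp=np.array(xyz)+[0,0,ctrl.grasp_offset]
    y=R.as_matrix()[:,1]; print('t %.1f'%st['time'],'grasp',(p-[0,0,ctrl.grasp_offset]).round(1),'jaw %.1f'%np.degrees(np.arctan2(y[1],y[0])),'gap %.1f'%st['finger_gap'],'F',np.round(st['ft_force'],1))
    print('slide',R.inv().apply(tp-p).round(1),'ang',np.degrees((R.inv()*T).as_rotvec()).round(2))
E
python3 -c "
from h import *
plan((560,200,240),27)"
```

```text
t 0.5 grasp [185.1 649.1 241.3] jaw 74.1 gap 87.7 F [-0.7 -0.   0.6]
slide [-483.7 -329.1    1.3] ang [-0.    0.   47.08]
```

```bash
python3 -m creep '{"slide":[[-40,-27,0],[-80,-55,0],[-120,-82,0],[-160,-110,0],[-200,-137,0],[-240,-165,0],[-280,-192,0],[-320,-219,0]],"angular":[[0,0,4],[0,0,8],[0,0,12],[0,0,16],[0,0,20],[0,0,24],[0,0,28],[0,0,32]]}' 87.8
python3 -c "
from h import *
plan((560,200,240),27)
plan((488,-300,240),27)"
```

```text
time: 1.3
tcp_pos: [433.8, 349.2, 303.1]
ee_rot: [3.141, -0.0, 2.303]
ft_force: [0.4, 0.3, 0.2]
finger_gap: 87.5
t 1.3 grasp [433.8 349.2 241.8] jaw 41.9 gap 87.5 F [0.4 0.3 0.2]
slide [-195.3   -5.8    1.7] ang [ 0.05 -0.02 14.93]
t 1.3 grasp [433.8 349.2 241.8] jaw 41.9 gap 87.5 F [0.4 0.3 0.2]
slide [-519.2 -393.4    1.3] ang [ 0.05 -0.02 14.93]
```

```bash
python3 -m creep '{"slide":[[-40,-8,0],[-80,-20,0],[-120,-40,0],[-155,-65,0],[-190,-95,0],[-225,-125,0],[-260,-155,0],[-295,-185,0]],"angular":[[0,0,4],[0,0,8],[0,0,12],[0,0,15],[0,0,15],[0,0,15],[0,0,15],[0,0,15]]}'
python3 -c "
from h import *
plan((488.5,-300,240),27)"
```

```text
time: 2.1
tcp_pos: [493.0, 6.1, 303.0]
ee_rot: [3.141, -0.0, 2.044]
ft_force: [1.2, -0.5, 0.4]
finger_gap: 87.7
t 2.1 grasp [493.    6.1 241.7] jaw 27.1 gap 87.7 F [ 1.2 -0.5  0.4]
slide [-270.4 -143.4    1.5] ang [ 0.06 -0.    0.1 ]
```

```bash
python3 -m creep '{"slide":[[-40,-21,0],[-80,-42,0],[-120,-63,0],[-160,-85,0],[-200,-106,0],[-240,-127,0],[-270.4,-143.4,0],[-270.4,-143.4,0]],"angular":[[0,0,0],[0,0,0],[0,0,0],[0,0,0],[0,0,0],[0,0,0],[0,0,0],[0,0,0]]}'
python3 -c "
from h import *
plan((488.5,-300,36),27)
for c in('top','side'):
  s=snap(c,c+'1')
a=cv2.imread('pics/side1.png')[150:320,200:400];cv2.imwrite('pics/c1.png',cv2.resize(a,None,fx=3,fy=3))"
```

```text
time: 2.9
tcp_pos: [487.0, -303.6, 303.2]
ee_rot: [-3.14, 0.003, 2.036]
ft_force: [-0.3, 0.1, -0.2]
finger_gap: 87.8
t 2.9 grasp [ 487.  -303.6  241.9] jaw 26.7 gap 87.8 F [-0.3  0.1 -0.2]
slide [  3.2   3.2 205.9] ang [-0.07  0.18 -0.35]
```

View pics/c1.png

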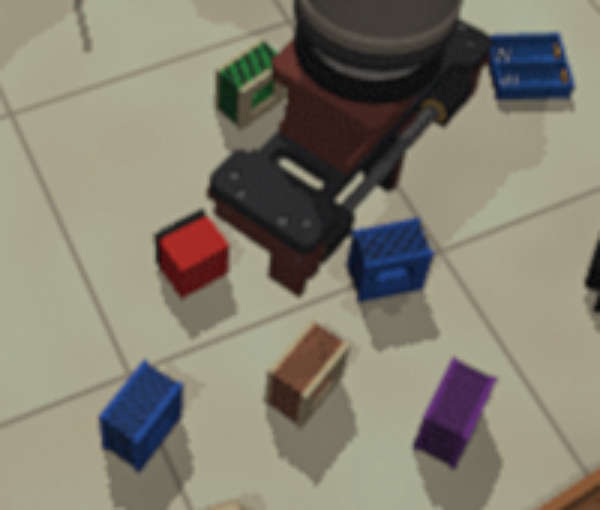

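```bash
python3 -c "
from h import *
plan((488.5,-300,33),27)"
```

```text
t 3.0 grasp [ 488.4 -298.6  241.2] jaw 27.0 gap 87.6 F [-0.5  0.2 -0. ]
slide [ -1.4  -0.5 208.2] ang [-0.   -0.01 -0.01]
```

```bash
python3 -m creep '{"slide":[[0,0,40],[0,0,80],[0,0,120],[0,0,150],[0,0,175],[0,0,195],[0,0,208],[0,0,208]],"angular":[[0,0,0],[0,0,0],[0,0,0],[0,0,0],[0,0,0],[0,0,0],[0,0,0],[0,0,0]]}'
python3 -m creep '{"slide":[[0,0,0],[0,0,0],[0,0,0],[0,0,0],[0,0,0],[0,0,0]],"angular":[[0,0,0],[0,0,0],[0,0,0],[0,0,0],[0,0,0],[0,0,0]]}' 40
python3 -c "
from h import *
plan((488.5,-300,33),27)"
```

```text
time: 3.8
tcp_pos: [488.4, -296.2, 93.3]
ee_rot: [-3.14, -0.003, 2.046]
ft_force: [-0.6, 0.3, 0.1]
finger_gap: 87.9
time: 4.4
tcp_pos: [488.8, -298.3, 95.1]
ee_rot: [3.141, 0.0, 2.043]
ft_force: [-1.0, 0.4, 4.9]
finger_gap: 52.3
t 4.4 grasp [ 488.8 -298.3   33.8] jaw 27.1 gap 52.3 F [-1.   0.4  4.9]
slide [-1.4 -1.   0.8] ang [0.03 0.02 0.08]
```

```bash
python3 -m creep '{"slide":[[0,0,-20],[0,0,-60],[0,0,-100],[0,0,-140],[0,0,-165],[0,0,-170]],"angular":[[0,0,0],[0,0,0],[0,0,0],[0,0,0],[0,0,0],[0,0,0]]}'
python3 -c "
from h import *
plan((469.6,100,200),-12)"
```

```text
time: 5.0
tcp_pos: [489.6, -299.0, 267.6]
ee_rot: [3.138, 0.004, 2.043]
ft_force: [0.5, -0.5, -0.9]
finger_gap: 51.5
t 5.0 grasp [ 489.6 -299.   206.3] jaw 27.1 gap 51.5 F [ 0.5 -0.5 -0.9]
slide [364.4 163.8   5.5] ang [ 0.27  0.14 39.07]
```

```bash
python3 -m creep '{"slide":[[30,11,0],[72,28,0],[114,46,0],[156,65,0],[198,84,0],[240,104,0],[282,124,0],[324,144,0]],"angular":[[0,0,4],[0,0,9],[0,0,14],[0,0,19],[0,0,24],[0,0,29],[0,0,34],[0,0,37]]}'
python3 -c "
from h import *
plan((469.6,100,200),-12)"
```

```text
time: 5.8
tcp_pos: [468.1, 57.7, 263.6]
ee_rot: [-3.14, 0.001, 1.395]
ft_force: [1.1, 0.2, -0.6]
finger_gap: 51.6
t 5.8 grasp [468.1  57.7 202.3] jaw -10.1 gap 51.6 F [ 1.1  0.2 -0.6]
slide [41.9 -6.   2.2] ang [-0.08  0.04  1.91]
```

```bash
python3 -m creep '{"slide":[[20,-3,0],[40,-6,2],[42,-6,2],[42,-6,40],[42,-6,75],[42,-6,92],[42,-6,92],[42,-6,92]],"angular":[[0,0,1],[0,0,1.9],[0,0,1.9],[0,0,1.9],[0,0,1.9],[0,0,1.9],[0,0,1.9],[0,0,1.9]]}'
python3 - <<'E'
from h import *
plan((469.6,110.6,109),-12)
s1=snap('top','top2');s2=snap('side','side2')
plan((469.6,110.6,109),-12)
for c in('top','side'):
    print([(r['confidence'],np.round(r['bbox'])) for r in ctrl.silhouettes(c,'copper_bobbin')])
    s=dict(np.load(f'pics/{c}.npz'));P=cloud(s);im=s['pixels'].astype(int)
    d=np.linalg.norm(P[...,:2]-[470,105],axis=-1)
    m=(s['depth']>0)&(d<50)&(P[...,2]>60)&(P[...,2]<140)
    print(c,m.sum())
a=cv2.resize(cv2.imread('pics/top2.png')[140:260,80:260],None,fx=2.2,fy=2.2)
b=cv2.resize(cv2.imread('pics/side2.png')[60:240,150:330],(264*3//2,264*3//2))
cv2.imwrite('pics/a2.png',a);cv2.imwrite('pics/b2.png',cv2.resize(cv2.imread('pics/side2.png')[60:210,170:330],None,fx=4,fy=4))
E
```

```text
time: 6.6
tcp_pos: [470.6, 97.1, 172.6]
ee_rot: [-3.141, 0.001, 1.363]
ft_force: [0.3, -0.9, -0.6]
finger_gap: 52.0
t 6.6 grasp [470.6  97.1 111.3] jaw -11.9 gap 52.0 F [ 0.3 -0.9 -0.6]
slide [13.  -3.8  2.3] ang [-0.03  0.06  0.11]
t 6.7 grasp [471.3  97.8 112.3] jaw -11.9 gap 51.9 F [-0.1  0.4 -0.9]
slide [12.2 -4.3  3.3] ang [ 0.08 -0.05  0.14]
[(0.69, array([328., 229., 347., 258.])), (0.65, array([309., 146., 327., 167.])), (0.57, array([360., 148., 381., 173.]))]
top 59
[(0.84, array([218., 120., 239., 147.])), (0.82, array([340., 267., 367., 305.])), (0.76, array([314., 221., 346., 252.])), (0.65, array([236., 272., 263., 308.]))]
side 615
```

View pics/b2.png

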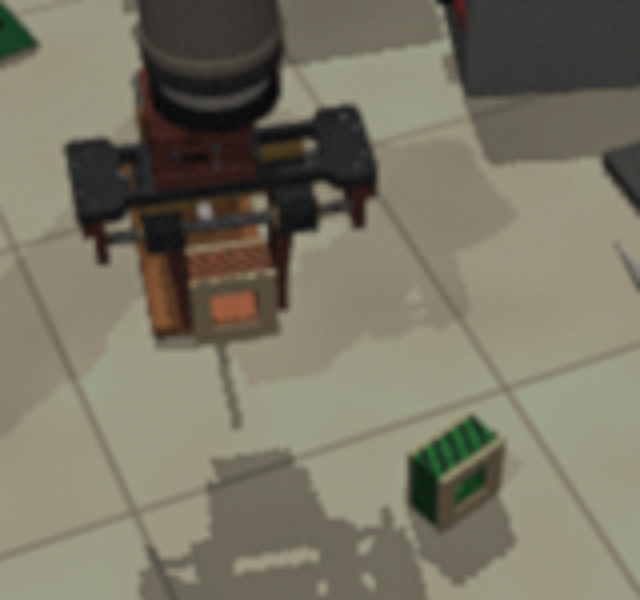

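View pics/a2.png

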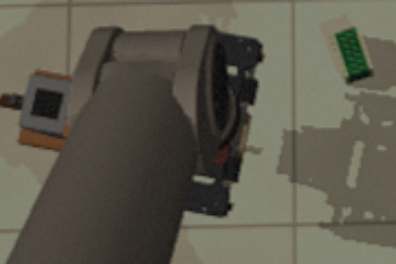

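```bash
cat >> h.py <<'E'
U=np.array([-0.2085,-0.978,0]);V=np.array([0.978,-0.2085,0]);TIP=np.array([480.1,159.3,105])
def rodframe(P): 
    d=P-TIP; return np.stack([d@U,d@V,d[...,2]],-1)
E
python3 - <<'E'
from h import *
np.set_printoptions(precision=1,suppress=True)
s=dict(np.load('pics/side.npz'));Q=rodframe(cloud(s))
m=ctrl.silhouettes('side','copper_bobbin')[0]['mask']&(s['depth']>0)
q=Q[m];print(m.sum(),np.percentile(q,[1,5,50,95,99],axis=0))
f=q[q[:,0]>np.percentile(q[:,0],97)-5]; print('front',len(f),np.percentile(f,[2,50,98],axis=0))
t=q[q[:,2]>np.percentile(q[:,2],97)-6]; print('top',np.percentile(t,[2,50,98],axis=0))
plan(TIP+45*U+[0,0,3],-12)
g=rodframe(np.array(ctrl.sense()['tcp_pos'])-[0,0,61]);print(g)
E
```

```text
533 [[   5.8  -21.2 -106.6]
 [  47.9  -18.3  -25.3]
 [  75.8    6.2   13.6]
 [  81.7   29.5   27.4]
 [  82.6   31.9   28.4]]
front 253 [[ 77.3 -21.  -26.5]
 [ 80.    4.5   1.7]
 [ 82.6  31.7  27.7]]
top [[ 46.3 -18.8  22.2]
 [ 65.6   5.9  25.7]
 [ 81.7  30.7  28.5]]
t 6.8 grasp [471.2  98.3 112.3] jaw -11.8 gap 51.7 F [-0.5 -0.2 -1. ]
slide [16.5 -4.   4.3] ang [ 0.1 -0.1  0.2]
[61.5  4.   7.6]
```

```bash
python3 -m creep '{"slide":[[5,-4.5,3],[5,-4.5,3],[25,-4.5,3],[45,-4.5,3],[60,-4.5,3],[60,-4.5,3]],"angular":[[0,0,0],[0,0,0],[0,0,0],[0,0,0],[0,0,0],[0,0,0]]}'
python3 - <<'E'
from h import *
np.set_printoptions(precision=1,suppress=True)
s=snap('side','side3');Q=rodframe(cloud(s));plan(TIP-70*U+[0,0,3],-12)
g=rodframe(np.array(ctrl.sense()['tcp_pos'])-[0,0,61]);print(g)
for r in ctrl.silhouettes('side','copper_bobbin'):
  m=r['mask']&(s['depth']>0);q=Q[m]
  if abs(np.median(q[:,1]))<60:
    print(np.percentile(q,[1,5,50,95,99],axis=0))
    f=q[q[:,0]>np.percentile(q[:,0],97)-5]; print('front',len(f),np.percentile(f,[2,50,98],axis=0))
cv2.imwrite('pics/b3.png',cv2.resize(s['pixels'][60:180,180:290,::-1],None,fx=5,fy=5))
E
```

```text
time: 7.45
tcp_pos: [478.8, 160.3, 169.6]
ee_rot: [3.141, -0.001, 1.368]
ft_force: [-0.5, 0.5, -0.3]
finger_gap: 51.9
t 7.5 grasp [478.5 158.6 108.2] jaw -11.7 gap 52.0 F [-0.2  0.3 -1. ]
slide [71.   1.9  0.2] ang [-0.   0.   0.3]
[ 1.  -1.5  3.5]
[[-17.  -26.6 -30. ]
 [-13.1 -24.1 -25.9]
 [ 13.6  -0.2  11.2]
 [ 19.1  23.1  23.8]
 [ 21.   25.6  24.8]]
front 228 [[ 14.9 -26.7 -30. ]
 [ 17.   -1.4  -1.6]
 [ 21.   25.6  24.4]]
[[ 431.1  -49.8 -104.6]
 [ 437.4  -45.8  -98.9]
 [ 462.7  -20.9  -53.8]
 [ 482.6    3.9  -50.3]
 [ 486.1    9.   -49. ]]
front 71 [[ 479.4  -33.5 -101.5]
 [ 482.5  -27.9  -73.7]
 [ 486.5  -20.6  -49.2]]
```

View pics/b3.png

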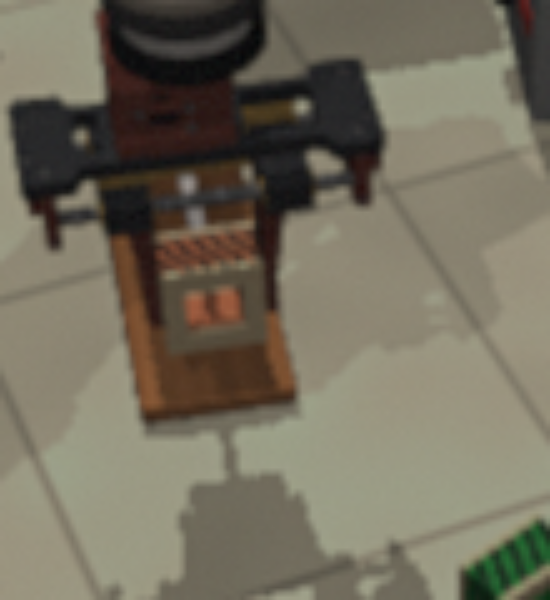

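```bash
python3 -m creep '{"slide":[[18,0,1],[36,0,3],[54,0,5],[66,0,5],[70,0,5],[70,0,5]],"angular":[[0,0,0],[0,0,0],[0,0,0],[0,0,0],[0,0,0],[0,0,0]]}'
python3 -m creep '{"slide":[[2,0,0],[4,0,0],[6,0,0],[7,0,0],[7,0,0]],"angular":[[0,0,0],[0,0,0],[0,0,0],[0,0,0],[0,0,0]]}'
python3 - <<'E'
from h import *
np.set_printoptions(precision=1,suppress=True)
s=snap('side','side4');Q=rodframe(cloud(s));plan(TIP-78*U+[0,0,3],-12)
g=rodframe(np.array(ctrl.sense()['tcp_pos'])-[0,0,61]);print(g)
for r in ctrl.silhouettes('side','copper_bobbin'):
  m=r['mask']&(s['depth']>0);q=Q[m]
  if abs(np.median(q[:,1]))<60 and np.median(q[:,0])<100:
    print(np.percentile(q,[1,5,50,95,99],axis=0))
    f=q[q[:,0]>np.percentile(q[:,0],97)-5]; print('front',len(f),np.percentile(f,[2,50,98],axis=0))
cv2.imwrite('pics/b4.png',cv2.resize(s['pixels'][60:180,180:290,::-1],None,fx=5,fy=5))
E
```

```text
time: 8.15
tcp_pos: [492.9, 227.1, 164.5]
ee_rot: [3.142, 0.0, 1.366]
ft_force: [0.4, 0.2, -0.4]
finger_gap: 52.1
time: 8.65
tcp_pos: [494.3, 233.3, 164.7]
ee_rot: [-3.142, -0.0, 1.365]
ft_force: [0.3, -0.3, -1.0]
finger_gap: 51.9
t 8.7 grasp [494.3 233.2 103.4] jaw -11.8 gap 51.6 F [-0.4  0.3 -0.2]
slide [ 2.8  1.5 -4.6] ang [-0.  -0.   0.2]
[-75.2  -1.5  -1.3]
[[-95.4 -26.4 -33.3]
 [-89.1 -24.  -27.3]
 [-60.8  -1.7   9.8]
 [-54.9  23.6  19. ]
 [-47.3  25.9  20.5]]
front 177 [[-58.8 -26.5 -31.3]
 [-57.1  -1.8   1.1]
 [-46.9  25.2  19.5]]
```

View pics/b4.png

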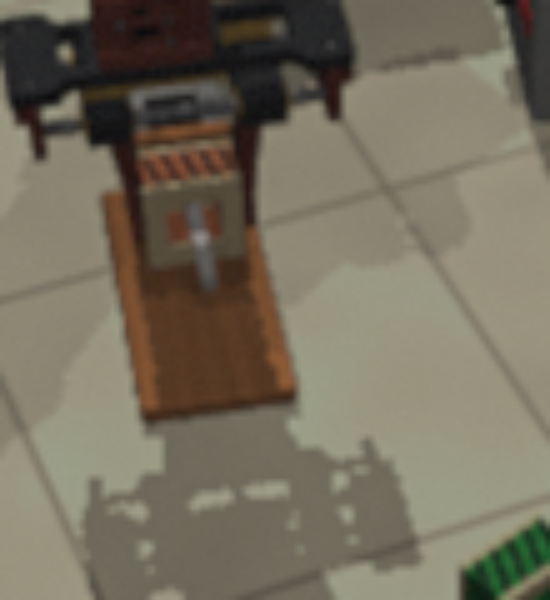

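Threaded on the rod, with no contact on the plate yet. I'll push gently until there is a reaction.

```bash
python3 -m creep '{"slide":[[1,0,0],[2,0,0],[3,0,0],[3,0,0],[3,0,0]],"angular":[[0,0,0],[0,0,0],[0,0,0],[0,0,0],[0,0,0]]}'
python3 -m creep '{"slide":[[1,0,0],[2,0,0],[2,0,0],[2,0,0]],"angular":[[0,0,0],[0,0,0],[0,0,0],[0,0,0]]}'
```

```text
time: 9.25
tcp_pos: [494.9, 236.2, 164.6]
ee_rot: [-3.142, -0.0, 1.365]
ft_force: [0.5, 0.1, -0.7]
finger_gap: 51.8
time: 9.65
tcp_pos: [495.1, 236.7, 164.5]
ee_rot: [-3.141, 0.002, 1.363]
ft_force: [-1.4, -4.9, 1.7]
finger_gap: 51.7
```

```bash
python3 -m creep '{"slide":[[1,0,0],[1,0,1.5],[1,0,3],[1,0,3],[1,0,3]],"angular":[[0,0,0],[0,0,0],[0,0,0],[0,0,0],[0,0,0]]}'
```

```text
time: 10.15
tcp_pos: [495.3, 236.7, 162.0]
ee_rot: [-3.141, 0.003, 1.362]
ft_force: [-3.5, -9.0, 9.3]
finger_gap: 51.8
```

```bash
python3 -m creep '{"slide":[[0,0,0],[0,0,0],[0,0,0],[0,0,0],[0,0,0],[0,0,0]],"angular":[[0,0,0],[0,0,0],[0,0,0],[0,0,0],[0,0,0],[0,0,0]]}' 86
python3 -m creep '{"slide":[[0,0,-20],[0,0,-60],[0,0,-100],[0,0,-140],[0,0,-140]],"angular":[[0,0,0],[0,0,0],[0,0,0],[0,0,0],[0,0,0]]}'
python3 - <<'E'
from h import *
np.set_printoptions(precision=1,suppress=True)
s=snap('side','side5');Q=rodframe(cloud(s))
plan((454.5,-170.5,240),8)
for r in ctrl.silhouettes('side','copper_bobbin'):
  m=r['mask']&(s['depth']>0);q=Q[m]
  if abs(np.median(q[:,1]))<60 and np.median(q[:,0])<100:
    print(np.percentile(q,[1,5,50,95,99],axis=0))
cv2.imwrite('pics/b5.png',cv2.resize(s['pixels'][60:180,180:290,::-1],None,fx=5,fy=5))
E
```

```text
time: 10.75
tcp_pos: [495.5, 239.3, 161.6]
ee_rot: [3.142, -0.0, 1.365]
ft_force: [-0.6, 0.3, -0.3]
finger_gap: 85.7
time: 11.25
tcp_pos: [498.0, 239.8, 306.8]
ee_rot: [3.136, -0.007, 1.364]
ft_force: [0.6, -0.2, 0.8]
finger_gap: 85.8
t 11.3 grasp [496.7 239.6 242.8] jaw -11.8 gap 85.9 F [ 0.   0.9 -0.6]
slide [-410.1   42.7    1.1] ang [  0.2  -0.2 -19.8]
[[-96.2 -27.5 -37.3]
 [-93.  -26.2 -32.2]
 [-64.5  -3.2   5.8]
 [-58.8  24.   16. ]
 [-57.3  26.2  17.6]]
```

View pics/b5.png

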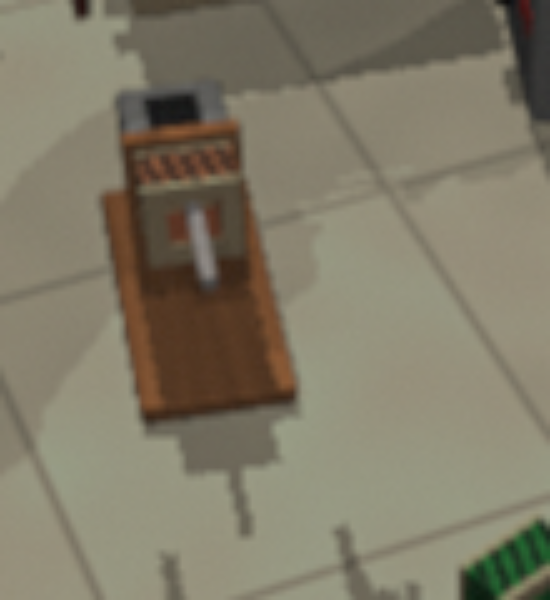

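The bobbin hangs on the rod, flush against the plate: front face at about -59 mm, top at +16 mm, and no gap visible at (190,150) in the crop. Next is the cap.

```bash
python3 -m creep '{"slide":[[-40,2,0],[-85,5,0],[-130,10,0],[-175,16,0],[-220,22,0],[-265,28,0],[-310,32,0],[-350,37,0]],"angular":[[0,0,-3],[0,0,-6],[0,0,-9],[0,0,-12],[0,0,-15],[0,0,-18],[0,0,-20],[0,0,-20]]}'
python3 -m creep '{"slide":[[-40,20,0],[-56,26,0],[-56,26,0],[-56,26,0]],"angular":[[0,0,0],[0,0,0],[0,0,0],[0,0,0]]}'
python3 -c "
from h import *
plan((454.5,-170.5,27),8)
s=snap('side','side6');snap('top','top6')
plan((454.5,-170.5,27),8)
P=cloud(s);m=(abs(P[...,0]-454)<50)&(abs(P[...,1]+171)<50)&(P[...,2]>37)&(P[...,2]<55)
print(cv2.minAreaRect(P[m][:,:2].astype(np.float32)))
print([(r['confidence'],np.round(r['bbox'])) for r in ctrl.recognise('side','end_cap')])
cv2.imwrite('pics/b6.png',cv2.resize(s['pixels'][160:280,200:330,::-1],None,fx=4,fy=4))
"
```

```text
time: 12.15
tcp_pos: [458.5, -112.9, 300.3]
ee_rot: [-3.139, -0.0, 1.714]
ft_force: [-0.6, 0.4, 0.1]
finger_gap: 85.6
time: 12.55
tcp_pos: [492.9, -162.3, 300.2]
ee_rot: [-3.138, -0.0, 1.713]
ft_force: [0.0, 0.3, -0.6]
finger_gap: 86.0
t 12.6 grasp [ 492.9 -162.3  238.9] jaw 8.1 gap 86.0 F [ 0.   0.3 -0.6]
slide [ -2.8 -38.4 212. ] ang [-0.18 -0.03  0.15]
t 12.7 grasp [ 493.1 -161.4  239.5] jaw 8.3 gap 86.1 F [ 1.2 -0.3  0.2]
slide [ -3.7 -39.1 212.5] ang [-0.1  -0.06  0.26]
((455.0105895996094, -170.99281311035156), (46.12651062011719, 41.53535079956055), 7.603415012359619)
[(0.9, array([251., 222., 280., 250.]))]
```

View pics/b6.png

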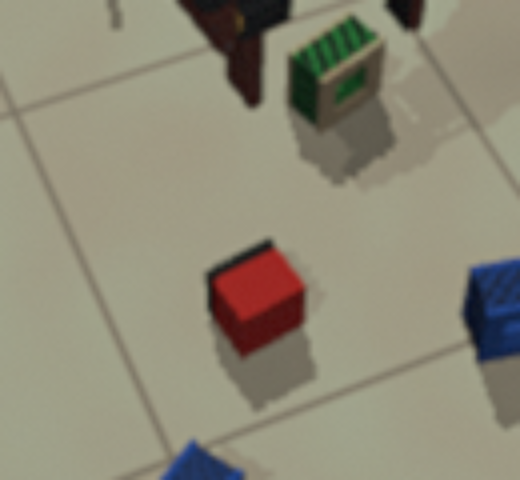

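```bash
python3 -m creep '{"slide":[[-3.5,-38.5,0],[-3.5,-38.5,40],[-3.5,-38.5,85],[-3.5,-38.5,125],[-3.5,-38.5,160],[-3.5,-38.5,190],[-3.5,-38.5,211],[-3.5,-38.5,211]],"angular":[[0,0,0],[0,0,0],[0,0,0],[0,0,0],[0,0,0],[0,0,0],[0,0,0],[0,0,0]]}'
python3 -m creep '{"slide":[[0,0,0],[0,0,0],[0,0,0]],"angular":[[0,0,0],[0,0,0],[0,0,0]]}'
python3 -c "
from h import *
plan((454.8,-170.7,28),8)"
```

```text
time: 13.5
tcp_pos: [454.6, -170.2, 88.7]
ee_rot: [-3.137, -0.002, 1.715]
ft_force: [0.1, 0.6, -0.4]
finger_gap: 86.1
time: 13.8
tcp_pos: [456.9, -171.6, 91.8]
ee_rot: [3.139, 0.0, 1.714]
ft_force: [0.2, -0.4, -0.8]
finger_gap: 86.3
t 13.8 grasp [ 456.9 -171.6   30.5] jaw 8.2 gap 86.3 F [ 0.2 -0.4 -0.8]
slide [ 1.2 -2.   2.5] ang [0.13 0.03 0.21]
```

```bash
python3 -m creep '{"slide":[[1,-1,2],[1,-1,2],[1,-1,2],[1,-1,2],[1,-1,2],[1,-1,2],[1,-1,2],[1,-1,2]],"angular":[[0,0,0],[0,0,0],[0,0,0],[0,0,0],[0,0,0],[0,0,0],[0,0,0],[0,0,0]]}' 34
python3 -m creep '{"slide":[[0,0,-20],[0,0,-60],[0,0,-100],[0,0,-140],[0,0,-160],[0,0,-160]],"angular":[[0,0,0],[0,0,0],[0,0,0],[0,0,0],[0,0,0],[0,0,0]]}'
python3 -c "
from h import *
plan(TIP+60*U+[0,0,90],-12)"
```

```text
time: 14.6
tcp_pos: [455.0, -170.9, 88.6]
ee_rot: [-3.142, 0.0, 1.714]
ft_force: [-0.6, -0.7, 0.2]
finger_gap: 43.8
time: 15.2
tcp_pos: [456.3, -171.3, 251.0]
ee_rot: [3.136, 0.001, 1.714]
ft_force: [0.6, 0.3, -1.2]
finger_gap: 43.7
t 15.2 grasp [ 456.3 -171.3  189.7] jaw 8.2 gap 43.7 F [ 0.6  0.3 -1.2]
slide [267.5  49.9  -5.2] ang [ 3.000e-01 -2.000e-02  2.019e+01]
```

```bash
python3 -m creep '{"slide":[[25,5,0],[65,12,0],[108,20,0],[150,28,0],[192,36,0],[230,43,0],[258,48,0],[267,50,0]],"angular":[[0,0,2],[0,0,5],[0,0,8],[0,0,11],[0,0,14],[0,0,17],[0,0,20],[0,0,20.2]]}'
python3 -m creep '{"slide":[[0,0,10],[0,0,40],[0,0,70],[0,0,82],[0,0,82],[0,0,82]],"angular":[[0,0,0],[0,0,0],[0,0,0],[0,0,0],[0,0,0],[0,0,0]]}'
cat > cap.py <<'E'
from h import *
import sys
np.set_printoptions(precision=1,suppress=True)
n=sys.argv[1]
s=snap('side','side'+n);Q=rodframe(cloud(s))
plan(TIP+60*U+[0,0,3],-12)
print('grasp rod',rodframe(np.array(ctrl.sense()['tcp_pos'])-[0,0,61]))
for k in ('end_cap','copper_bobbin'):
 for r in ctrl.silhouettes('side',k):
  m=r['mask']&(s['depth']>0);q=Q[m]
  if abs(np.median(q[:,1]))<60 and np.median(q[:,0])<100:
    print(k,np.percentile(q,[1,5,50,95,99],axis=0))
    f=q[q[:,0]>np.percentile(q[:,0],97)-5]; print('front',len(f),np.percentile(f,[2,50,98],axis=0))
cv2.imwrite(f'pics/b{n}.png',cv2.resize(s['pixels'][60:180,180:290,::-1],None,fx=5,fy=5))
E
python3 cap.py 7
```

```text
time: 16.0
tcp_pos: [465.7, 103.8, 247.3]
ee_rot: [-3.14, 0.001, 1.365]
ft_force: [0.8, 0.7, -0.3]
finger_gap: 43.6
time: 16.6
tcp_pos: [466.9, 99.4, 167.0]
ee_rot: [3.141, 0.0, 1.359]
ft_force: [0.8, -0.1, -0.6]
finger_gap: 44.1
t 16.6 grasp [467.2  99.8 106.2] jaw -12.1 gap 43.5 F [-0.1  0.1 -0.5]
slide [ 0.9  0.2 -1.8] ang [ 0.1 -0.  -0.1]
grasp rod [60.9 -0.2  1.5]
end_cap [[-76.5 -21.3 -92. ]
 [ 42.3 -19.1 -25.4]
 [ 78.    0.2  13.7]
 [ 82.4  19.4  18.6]
 [ 83.1  21.2  20.7]]
front 209 [[ 78.  -20.9 -26.2]
 [ 80.7  -0.6  -3.7]
 [ 83.   20.   17.9]]
```

View pics/b7.png

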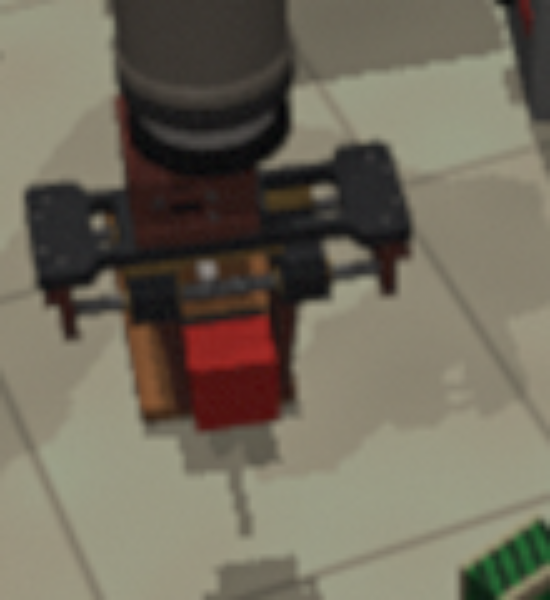

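```bash
python3 -m creep '{"slide":[[10,0,0],[25,0,0],[40,0,0],[55,0,0],[65,0,0],[68,0,0],[68,0,0]],"angular":[[0,0,0],[0,0,0],[0,0,0],[0,0,0],[0,0,0],[0,0,0],[0,0,0]]}'
python3 cap.py 8
```

```text
time: 17.45
tcp_pos: [480.6, 167.5, 166.5]
ee_rot: [-3.141, 0.0, 1.362]
ft_force: [0.4, -0.7, -1.3]
finger_gap: 43.9
t 17.5 grasp [480.5 166.8 105.2] jaw -12.0 gap 43.9 F [ 0.6  0.1 -0.5]
slide [-67.4   1.1  -2.7] ang [-0.  0. -0.]
grasp rod [-7.4 -1.1  0.5]
end_cap [[-24.9 -21.4 -26.1]
 [-21.4 -19.  -22.3]
 [  9.3  -0.5  11.9]
 [ 13.1  17.7  18.2]
 [ 14.1  19.6  19.2]]
front 185 [[  8.9 -21.  -24.6]
 [ 11.1  -1.1  -3. ]
 [ 14.1  19.2  17.8]]
```

View pics/b8.png

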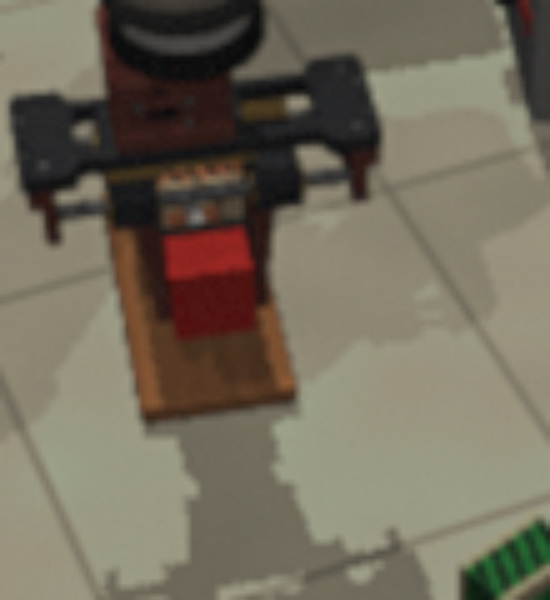

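```bash
python3 -m creep '{"slide":[[1,0,0],[2,0,1],[3,0,2],[4,0,3],[5,0,3],[5,0,3],[5,0,3]],"angular":[[0,0,0],[0,0,0],[0,0,0],[0,0,0],[0,0,0],[0,0,0],[0,0,0]]}'
python3 -m creep '{"slide":[[1,0,0],[2,0,0],[2,0,0],[2,0,0]],"angular":[[0,0,0],[0,0,0],[0,0,0],[0,0,0]]}'
```

```text
time: 18.3
tcp_pos: [481.7, 172.0, 163.6]
ee_rot: [-3.142, 0.0, 1.361]
ft_force: [0.8, 0.3, -1.1]
finger_gap: 44.1
time: 18.7
tcp_pos: [481.9, 172.4, 163.6]
ee_rot: [-3.141, 0.002, 1.36]
ft_force: [-1.1, -5.2, 1.2]
finger_gap: 44.0
```

Contact at the rod end (-5 N). I'll press a little more, lower it onto the rod, then release.

```bash
python3 -m creep '{"slide":[[1,0,0],[1,0,1],[1,0,2],[1,0,3],[1,0,3],[1,0,3]],"angular":[[0,0,0],[0,0,0],[0,0,0],[0,0,0],[0,0,0],[0,0,0]]}'
python3 cap.py 9
```

```text
time: 19.3
tcp_pos: [482.0, 172.4, 161.6]
ee_rot: [-3.14, 0.002, 1.359]
ft_force: [-6.0, -7.9, 17.4]
finger_gap: 43.9
t 19.4 grasp [482.  172.4 100.3] jaw -12.2 gap 43.7 F [-7.2 -8.2 16.8]
slide [-73.2   1.   -7.6] ang [-0.1  0.1 -0.2]
grasp rod [-13.2  -0.8  -4.4]
end_cap [[-33.8 -21.  -31.5]
 [-28.5 -18.9 -27.8]
 [  4.6   0.6   8.1]
 [  8.   19.9  13.3]
 [  8.9  21.7  14.6]]
front 208 [[  3.8 -20.9 -31.4]
 [  6.2   0.2  -8.9]
 [  8.9  21.   13.6]]
```

```bash
python3 -m creep '{"slide":[[0,0,-1],[0,0,-1],[0,0,-1]],"angular":[[0,0,0],[0,0,0],[0,0,0]]}'
python3 -m creep '{"slide":[[0,0,0],[0,0,0],[0,0,0],[0,0,0],[0,0,0],[0,0,0]],"angular":[[0,0,0],[0,0,0],[0,0,0],[0,0,0],[0,0,0],[0,0,0]]}' 84
python3 -m creep '{"slide":[[0,0,-15],[0,0,-50],[0,0,-90],[0,0,-130],[0,0,-150],[0,0,-150]],"angular":[[0,0,0],[0,0,0],[0,0,0],[0,0,0],[0,0,0],[0,0,0]]}'
python3 cap.py 10; python3 -c "
from h import *
s=snap('top','top10')"
```

```text
time: 19.75
tcp_pos: [482.0, 172.5, 161.7]
ee_rot: [-3.141, 0.003, 1.359]
ft_force: [-1.6, -7.2, 3.8]
finger_gap: 44.0
time: 20.35
tcp_pos: [482.4, 175.0, 161.7]
ee_rot: [3.142, -0.0, 1.361]
ft_force: [0.1, -0.1, 0.1]
finger_gap: 83.7
time: 20.95
tcp_pos: [483.9, 174.9, 315.3]
ee_rot: [3.138, -0.005, 1.361]
ft_force: [0.6, 1.1, -1.0]
finger_gap: 83.9
t 21.0 grasp [482.9 175.  252.1] jaw -12.0 gap 84.2 F [0.6 0.7 0.6]
slide [-76.4   0.3 143.9] ang [ 0.1 -0.2 -0. ]
grasp rod [-15.9  -0.6 147.4]
copper_bobbin [[-97.  -27.  -31.6]
 [-93.6 -25.9 -27.2]
 [-67.9  -4.   12.2]
 [-57.5  23.2  16.7]
 [-31.6  26.5  17.9]]
front 15 [[-54.7 -21.7   3.8]
 [-36.9  -3.    7.6]
 [-29.7  12.8  12.6]]
```

View pics/b10.png

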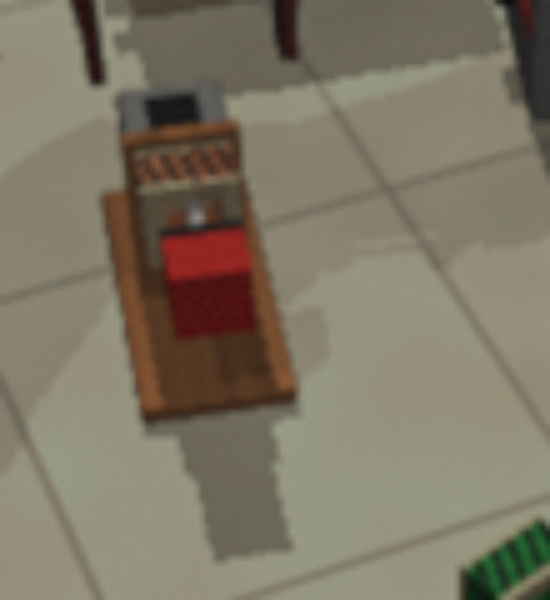

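The cap's image position is close to that in the earlier partly pushed view, so I'll measure it directly.

```bash
python3 - <<'E'
from h import *
np.set_printoptions(precision=1,suppress=True)
for n in('side','top'):
    s=snap(n,n+'11');Q=rodframe(cloud(s));im=s['pixels'].astype(int)
    m=(im[...,0]>90)&(im[...,1]<60)&(im[...,2]<60)&(s['depth']>0)&(abs(Q[...,0])<60)&(abs(Q[...,1])<50)&(Q[...,2]>-50)
    q=Q[m];print(n,m.sum(),np.percentile(q,[1,5,50,95,99],axis=0) if len(q) else '')
    if len(q):
        t=q[q[:,2]>np.percentile(q[:,2],95)-6];print('top',np.percentile(t,[2,50,98],axis=0))
        f=q[q[:,2]<0];
        if len(f)>5: print('front',np.percentile(f,[5,50,95],axis=0))
cv2.imwrite('pics/t11.png',cv2.resize(s['pixels'][150:240,60:200,::-1],None,fx=5,fy=5))
cv2.imwrite('pics/s9.png',cv2.resize(cv2.imread('pics/side9.png')[60:180,180:290],None,fx=5,fy=5))
E
```

```text
side 163 [[-41.2 -21.8 -21. ]
 [-27.9 -20.9   7.4]
 [ -9.8   0.   11.6]
 [  6.2  20.5  14. ]
 [  8.2  21.7  14.5]]
top [[-28.2 -21.    9.2]
 [ -9.7   0.5  11.7]
 [  7.6  20.9  14.2]]
front [[-59.6 -21.8 -28.1]
 [-17.3 -20.7 -12.5]
 [  5.8  21.7  -2.2]]
top 254 [[-25.2 -21.2   6. ]
 [-24.3 -19.4   7.5]
 [ -9.6   0.2  10.8]
 [  4.7  20.6  13.9]
 [  6.2  22.2  14.6]]
top [[-24.9 -20.5   8.4]
 [ -9.1   0.3  11. ]
 [  5.7  21.8  14.3]]
```

View pics/s9.png

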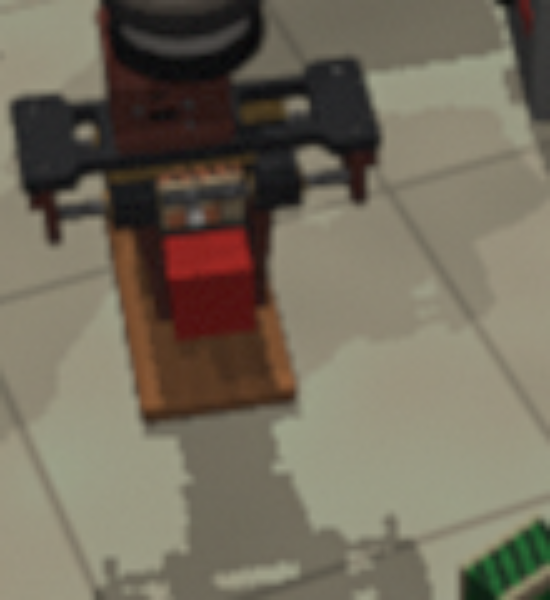

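View pics/t11.png

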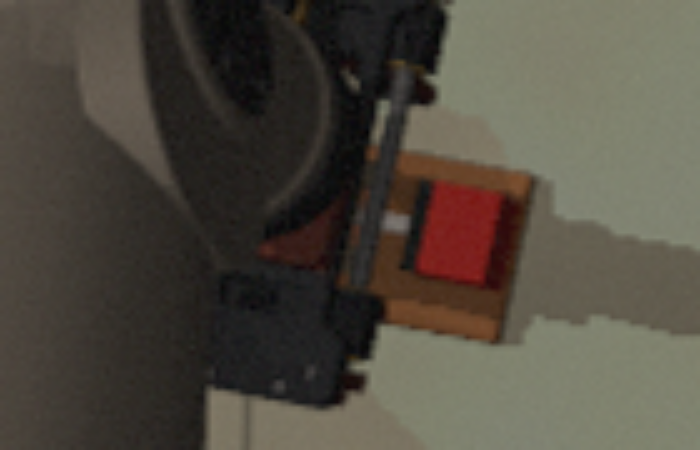

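Both cameras put the cap's front face at about +6 mm and its top at about +11.5 mm, against +6 and +12 for fully home. The bobbin is still flush.

```bash
python3 -c "
from rig import ctrl
print(ctrl.job_done())"
```

```text
the job is handed in; nothing more can be done
None
```

The copper bobbin is on the rod against the oak plate, and the red cap is fitted over the rod's end. I let go of both, the arm is clear above them, and I handed the job in at about 21 s.

- **Bobbin:** I pushed it until it met the plate (about 9 N). After I let go, its front face read about -58 mm; the nominal figure is -61. It hangs at the expected height with no gap visible at the plate.
- **Cap:** I pushed it until it met the rod's end. After I let go, both cameras put its front face at about +6 mm and its top at about +11.5 mm above the rod's axis. Fully home would be +6 and +12.
- **Forces:** The readings I saw stayed below about 21 N at the wrist.
- **Other parts:** I did not go near the green, blue or purple bobbins, and the green one still stood in its place in the last side picture.
- **Disagreements:** In the last side picture the end-cap network did not report the cap, so I measured it by its red colour instead. I also sent the gripper about 39 mm off to the side on the first approach to the cap. I corrected that above the table, before touching anything.

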